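# Tuck a circuit board under the hold-down flap of a test nest and hold it flat

## Robot

A 7-joint arm with a two-finger parallel gripper is mounted at the origin on the work surface. World frame = base frame: x ahead of the robot, y to its left, z up, the work surface at z = 0. Lengths are in m, angles in rad, forces in N, time in s.
With the tool pointing down it reaches from about 0.4 to 0.85 m from the base axis. Payload 4.5 kg.
Tool frame: the origin (TCP) lies midway between the tips of the shut fingers; the grasp point (between the pads) lies r.grip_point_offset behind it (r.grip_point_offset is the distance from the TCP to the grasp point, in m); z points along the fingers, y is the line along which they close (so a half turn about z gives the same grasp; the last joint's range is limited). The gripper opens to 88 mm and grips with 3 to 60 N. Pads are 18 mm wide; open, the fingers measure 123 mm over their backs; the gripper's body (75 mm by 187 mm) begins 45 mm behind the grasp point.
Start: joints at [1.36, 0.689, -0.195, 1.565, 0.157, 0.902, -0.215], TCP at [0.152, -0.606, 0.239] pointing down, gripper open.
Joint ranges: [-3.01, 3.01], [-0.46, 2.08], [-1.47, 1.51], [0.13, 2.56], [-1, 4.14], [0.04, 2.09], [-2.66, 2.66]. Speed limits (rad/s): [2.57, 2.57, 3.14, 3.14, 3.14, 3.14, 3.14].

## Interface

Orientations are given as a unit quaternion [x, y, z, w].
In Python, from plant import r gives the robot as it stands.
- The arm moves only by the shell command python3 -m jog 'ROWS' [FORCE]. ROWS is JSON, a list of rows, each an object of numbers: "wx", "wy", "wz": the turn, a rotation vector about the world's x, y, z as a fraction of full scale; "dx", "dy", "dz": the shift along the world's x, y, z as a fraction of full scale; "hand": the closure, from 0 (fully open) to 1 (shut). In form: [{"wx": .., "wy": .., "wz": .., "dx": .., "dy": .., "dz": .., "hand": ..}, ...]. A call has 1 to 5 rows; each row shifts and turns the commanded pose from where the row before left it; what a row does not reach is not made up. Full scale, the value 1, is 0.25 m for a shift and 2 rad for a turn. A row lasts 1/12 s, in which the tool goes at most 41.7 mm and 7.16 degrees, less where a joint would pass 70% of its speed; a pose out of reach is approached as far as the arm can. A call with a number of a shift or a turn outside -1 to 1 is refused whole. A call with a gripper value outside its range is refused whole. The fingers move at their own pace and stop on an object; FORCE is the grip in N (left out, the last holds). Time passes only in rows, so rows that do not move let the fingers close. It gives the time, the measured TCP pose, the force, the opening and the grip force at its end, in the units of the state.
- r.get_state(): the state, without advancing time (a new reading comes with each control period).
- r.snapshot(name): name is "scene" or "top" or "wrist"; returns the picture (400x640x3 uint8, red, green, blue); there is no depth.
- r.camera_info(name): a dict with "mtx" (3x3 intrinsics, pixels), "R" (3x3) and "t" (3): a world point X has camera coordinates R X + t. Camera axes: x right, y down, z forward; pixel columns grow to the right and rows downward; lengths in m; the calibration is good to about 2 mm. A picture is of the moment at which its call begins: read the wrist's pose just before it. camera_info takes no time and is no camera call; for the wrist camera it gives the pose at the moment of the call.
- r.finish_job(): hands the job in; it is judged then, once.
Trained networks look in the newest picture that a camera, given by its name, has taken for a name from the list of things; names that differ only in an ending like _2 or _b are one class to them, and where a whole thing is asked for, a point or a joint stands for the part that bears it (a point fixed in the world has none). Each returns a list of dicts, best first, with "p" (0 to 1); they miss things now and then, are a little off and sometimes report something else, mostly with a low value. They report only what shows in the picture. A call takes as long as a camera call. They do not tell look-alikes from the thing itself.
- r.search_frame(camera, query): "bbox" ([left, top, right, bottom] in pixels, round what is visible of it).
- r.masks_of(camera, query): "region" (400x640 bool, what is visible of it) and "bbox" ([left, top, right, bottom] in pixels, round what is visible of it).
The state is a dict: "clock": time; "q": joint angles; "qd": joint speeds; "joint_torque": joint torques, N m; "tool_pos": TCP position; "eef_rot": TCP orientation; "contact_force": force on the tool from outside, world axes, zero at the start; "moment": the same for the moment, N m; "opening": opening from 0.0 (shut) to 1.0 (fully open); "finger_force": force on a finger pad.
Only numpy, scipy, OpenCV 4.12 (cv2) and the standard library are available. Lean on these libraries where they do the work, as an engineer would, in place of code of your own. Each camera call takes 0.05 s, during which the arm holds its last target. There are 200 camera calls.

## Task

Take the green circuit board by its heat sink, lower it between the rails of the black test nest and slide its gold-contact edge under the yellow flap until it meets the stop, gently and without lifting the flap. Then press the board flat onto the bed against the orange sprung pad and finish while still holding it pressed down there; leave everything else, the blue board included, where it is.

Things in the scene. Friction and masses are not known exactly. Their poses are not given: they have to be found in the camera images.
- board: green circuit board, 130 (x) by 100 (y) by 4 mm thick, 0.2 kg, flat on the table; origin: centre of its underside, z up. Gold contacts along its +x edge (the edge to tuck in; no parts in its last 30 mm). Finned aluminium heat sink to grip across its y: 44 mm along x, 24 mm along y, centred at x = -20 mm, top 34 mm above the underside; other parts below 13 mm
- board_edge (a point): middle of the gold-contact edge of the green board, at its underside (65 mm from the origin along +x); axes as the board
- board_tail (a point): middle of the other, near edge of the green board, at its underside (65 mm from the origin along -x)
- sink_top (a point): centre of the top of the green board's heat sink
- nest: fixed black test nest, 220 (x) by 150 (y) mm; origin: centre of its underside on the table; x points from its open end (robot side) to the flap. Bed (flat top) 30 mm up. Two aluminium rails along x, 114 mm apart inside, 8 mm above the bed, from x = -100 to 70 mm: the board goes between them. Stop face at x = 75 mm under the flap, 8.5 mm above the bed
- nest_stop (a point): middle of the face of the stop, at bed height (x = 75 mm, z = 30 mm in the nest's frame); axes as the nest. The gold edge of the board ends here
- flap (a joint): yellow hold-down flap, 124 mm wide, hinged at the nest's far end; 0 rad at rest, grows as its free edge is lifted; 60 g, falls back by itself. At rest its flat underside is 9 mm above the bed from the hinge to x = 50 mm in the nest's frame (laps 25 mm over the seated board); from there to x = 41 mm its front lip flares up by 5 mm
- flap_edge (a point): middle of the flap's flared free edge (robot side), 14 mm above the bed at rest
- pad (a joint): orange sprung pad in the bed, 40 (x) by 60 (y) mm, at x = -10 mm in the nest's frame; value: how far it is pressed down, 0 to 0.006 m. Free, it stands 6 mm above the bed and lifts the board too high for the flap: hold the board 1 to 4 mm above the bed while sliding. Takes 5 N to start, 8.4 N to be flush; springs back
- pad_top (a point): centre of the pad's top face
- blue_board: the blue circuit board with a black heat sink, same size as the green one (130 x 100 x 4 mm); not to be used; origin at the centre of its underside (bystander)
- driver: screwdriver lying on the table near the far edge (bystander)
- tape: roll of amber tape, 90 mm across, 24 mm high (bystander)
- spray: green bottle with a white cap and pale label, 56 mm across, 140 mm tall (bystander)
- notes: pad of yellow-green sticky notes, 70 x 70 x 20 mm, near the robot (bystander)
- mouse: black computer mouse, 62 mm across, 34 mm high (bystander)
- parts_bin: blue divided parts bin, 120 x 100 x 50 mm (bystander)
Not all that is in view belongs to the job. Several things have the shape of the board; the one meant has the colours described above.

How it is judged:
At the end, for the whole second after the job is handed in: Fingers still on the board (2 N or more); gold edge under the flap, within 5 mm of the stop and 12 mm of the middle; aligned to 0.12 rad; both ends within 2.5 mm of the bed; pad pressed 4.2 mm or more; flap down (under 0.05 rad); board still (x of board_edge in the frame of nest_stop between -0.005 and 0.004 m and y of board_edge in the frame of nest_stop between -0.012 and 0.012 m and z of each of board_edge, board_tail in the frame of nest_stop below 0.0025 m and angle between the x axis of board and the x axis of nest, either way round below 0.12 rad and value of joint pad above 0.0042 m and value of joint flap below 0.05 rad and contact force between the fingers and board above 2 N and linear speed of board below 0.01 m/s); the arm keeps its last pose, push and grip.
It fails at once if the flap is lifted more than 0.1 rad (about 5 mm at its free edge) (value of joint flap above 0.1 rad).
It fails at once if the board is forced against the nest with more than 60 N (contact force between board and nest above 60 N).
It fails at once if the blue board or another bystander is moved more than 30 mm (distance of any of blue_board, driver, tape, spray, notes, mouse, parts_bin from where it was at the start of the episode above 0.03 m).
It also fails if it takes over 42 s, if anything falls off the work surface, if the arm or the gripper's body presses on something with over 40 N, if the wrist force passes 120 N, or if a joint passes its speed limit or range.

## Working session

There is one attempt and no reset: what is moved stays moved. The work goes in short steps, Python scripts to look and compute and a shell command to move; the robot and the scene stay as the last step left them, time stands still between calls to the robot, and variables do not carry over. Pictures are saved under pics/ and viewed, at most 10 in all, crops included, and the job is handed in when it is done.

```bash
mkdir -p pics; python3 - <<'E'
from plant import r
import cv2
for n in("scene","top"):
    cv2.imwrite(f"pics/{n}0.png",r.snapshot(n)[:,:,::-1])
    for q in("board","nest","blue_board","flap","pad"):
        print(n,q,[(d["bbox"],round(d["p"],2)) for d in r.search_frame(n,q)][:3])
s=r.get_state();print(s["clock"],s["tool_pos"],s["eef_rot"],r.grip_point_offset,s["contact_force"])
E
```

```text
scene board [([322.0, 124.3, 361.6, 154.9], 0.93), ([249.1, 156.7, 292.2, 185.4], 0.7)]
scene nest [([309.3, 257.5, 402.2, 352.2], 0.69)]
scene blue_board [([272.7, 211.1, 321.4, 245.7], 0.77), ([349.1, 285.1, 369.0, 310.3], 0.34)]
scene flap [([316.7, 287.0, 365.8, 334.6], 0.94)]
scene pad [([347.9, 283.9, 372.9, 308.6], 0.71)]
top board [([359.1, 273.9, 397.1, 307.4], 0.73), ([217.7, 143.2, 254.1, 162.0], 0.61)]
top nest [([215.0, 145.3, 261.5, 202.0], 0.9)]
top blue_board [([302.8, 163.1, 339.2, 206.8], 0.76)]
top flap [([219.9, 143.1, 256.0, 161.9], 0.79)]
top pad [([231.1, 172.0, 246.3, 176.8], 0.59), ([372.4, 187.5, 406.0, 231.4], 0.32), ([217.5, 146.5, 260.2, 204.6], 0.28)]
0.6 [ 0.15152661 -0.6064014   0.23876264] [9.92515378e-01 1.22119687e-01 3.13810909e-05 7.26178366e-05] 0.0187 [-0.21358418 -0.7625501  -0.47412997]
```

View pics/top0.png

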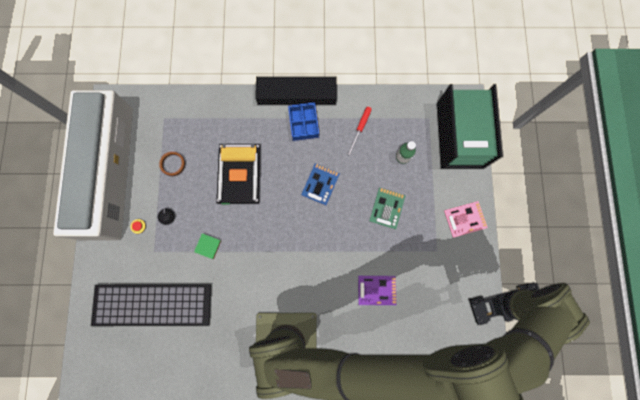

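View pics/scene0.png

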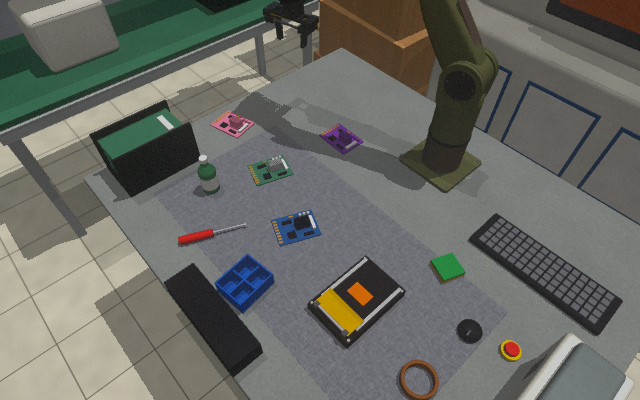

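The top view shows the green board at about (387,208) with its gold edge toward (391,190), the blue board at (320,184), and the nest at (239,174) with the flap up (+x) and the pad at (238,175). The scene view agrees.

```bash
cat > h.py <<'E'
from plant import r
import numpy as np, cv2
from scipy.spatial.transform import Rotation as Ro
def pix2w(ci,uv,z):
    K,R,t=map(np.array,(ci["mtx"],ci["R"],ci["t"]))
    d=R.T@np.linalg.solve(K,[uv[0],uv[1],1]); c=-R.T@t
    return c+d*(z-c[2])/d[2]
def w2pix(ci,X):
    K,R,t=map(np.array,(ci["mtx"],ci["R"],ci["t"]))
    p=(np.atleast_2d(X)@R.T+t)@K.T
    return p[:,:2]/p[:,2:]
E
python3 - <<'E'
from h import *
ci=r.camera_info("top")
for n,uv,z in (("board",(387,208),0),("gold",(391,190),0),("sink",(385,212),.03),("nest",(239,174),.03),("flaptop",(239,146),.04),("nestnear",(239,203),.03),("blue",(320,184),0)):
    print(n,pix2w(ci,uv,z).round(3))
w=r.camera_info("wrist"); c=-np.array(w["R"]).T@w["t"]; s=r.get_state()
print("cam",c.round(3),np.array(w["R"])[2].round(3),np.array(w["R"])[0].round(3),w["mtx"], Ro.from_quat(s["eef_rot"]).as_matrix().round(2).tolist())
E
```

```text
board [ 0.463 -0.359  0.   ]
gold [ 0.53  -0.376  0.   ]
sink [ 0.444 -0.346  0.03 ]
nest [0.583 0.174 0.03 ]
flaptop [0.684 0.176 0.04 ]
nestnear [0.477 0.17  0.03 ]
blue [ 0.553 -0.117  0.   ]
cam [ 0.218 -0.59   0.384] [-0.259 -0.065 -0.964] [ 0.242 -0.97   0.   ] [[307.42556578   0.         324.54107768]
 [  0.         307.42556578 190.6804022 ]
 [  0.           0.           1.        ]] [[0.97, 0.24, 0.0], [0.24, -0.97, -0.0], [0.0, 0.0, -1.0]]
```

```bash
python3 -m jog '[{"dx":0.11,"dy":0.1,"wz":-0.025,"hand":0},{"dx":0.11,"dy":0.1,"wz":-0.025,"hand":0},{"dx":0.11,"dy":0.1,"wz":-0.025,"hand":0},{"dx":0.11,"dy":0.1,"wz":-0.025,"hand":0},{"dx":0.11,"dy":0.1,"wz":-0.025,"hand":0}]' 30;  python3 -m jog '[{"dx":0.11,"dy":0.1,"wz":-0.025,"hand":0},{"dx":0.11,"dy":0.1,"wz":-0.025,"hand":0},{"dx":0.11,"dy":0.1,"wz":-0.025,"hand":0},{"dx":0.11,"dy":0.1,"wz":-0.025,"hand":0},{"dx":0.11,"dy":0.1,"wz":-0.025,"hand":0}]'; python3 -m jog '[{"hand":0},{"hand":0}]'
python3 - <<'E'
from h import *
s=r.get_state();ci=r.camera_info("wrist");im=r.snapshot("wrist")
cv2.imwrite("pics/w1.png",im[:,:,::-1]);np.save("w1.npy",[{**{k:np.array(v) for k,v in ci.items()}}],allow_pickle=True)
print(s["clock"],s["tool_pos"],Ro.from_quat(s["eef_rot"]).as_matrix().round(3).tolist())
for q in("board","sink_top"): print(q,[(d["bbox"],round(d["p"],2)) for d in r.search_frame("wrist",q)][:3])
E
```

```text
0.6 [ 0.15152661 -0.6064014   0.23876264] [[0.97, 0.242, 0.0], [0.242, -0.97, -0.0], [0.0, 0.0, -1.0]]
board [([30.6, 19.6, 148.4, 137.4], 0.69)]
sink_top [([26.2, 22.9, 152.2, 138.9], 0.9)]invalid input
invalid input
invalid input
```

View pics/w1.png

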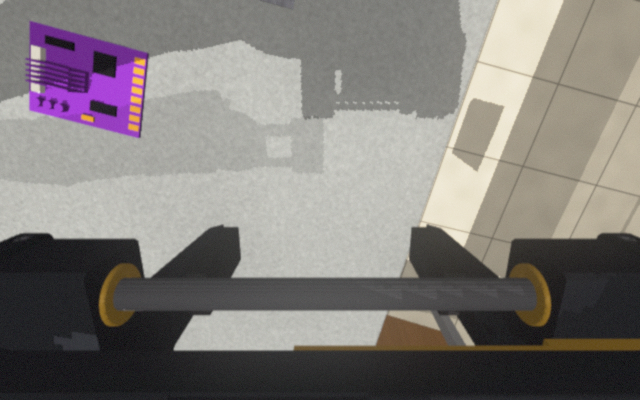

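The wrist view shows only the purple look-alike, because the arm hasn't moved: the rows were refused. I'll include every key.

```bash
python3 -m jog '[{"wx":0,"wy":0,"wz":-0.025,"dx":0.1,"dy":0.1,"dz":0,"hand":0},{"wx":0,"wy":0,"wz":-0.025,"dx":0.1,"dy":0.1,"dz":0,"hand":0},{"wx":0,"wy":0,"wz":-0.025,"dx":0.1,"dy":0.1,"dz":0,"hand":0},{"wx":0,"wy":0,"wz":-0.025,"dx":0.1,"dy":0.1,"dz":0,"hand":0},{"wx":0,"wy":0,"wz":-0.025,"dx":0.1,"dy":0.1,"dz":0,"hand":0}]' 30
```

```text
clock: 1.17
tool_pos: [0.2775, -0.4802, 0.2389]
eef_rot: [1.0, -0.004, 0.0, 0.0]
contact_force: [0.5, 0.2, 0.6]
opening: 0.997
finger_force: 0.0
```

```bash
python3 -m jog '[{"wx":0,"wy":0,"wz":-0.025,"dx":0.1,"dy":0.1,"dz":0,"hand":0},{"wx":0,"wy":0,"wz":-0.025,"dx":0.1,"dy":0.1,"dz":0,"hand":0},{"wx":0,"wy":0,"wz":-0.025,"dx":0.1,"dy":0.1,"dz":0,"hand":0},{"wx":0,"wy":0,"wz":-0.025,"dx":0.1,"dy":0.1,"dz":0,"hand":0},{"wx":0,"wy":0,"wz":0,"dx":0,"dy":0,"dz":0,"hand":0}]'
python3 - <<'E'
from h import *
s=r.get_state();ci=r.camera_info("wrist");im=r.snapshot("wrist")
cv2.imwrite("pics/w2.png",im[:,:,::-1]);np.savez("w2.npz",**{k:np.array(v) for k,v in ci.items()})
print(s["clock"],s["tool_pos"])
for q in("board","sink_top"): print(q,[(d["bbox"],round(d["p"],2)) for d in r.masks_of("wrist",q)][:3])
m=r.masks_of("wrist","board")
if m:
    b=cv2.boxPoints(cv2.minAreaRect(cv2.findNonZero(m[0]["region"].astype(np.uint8))));print(b.round(1))
    for p in b: print(pix2w(ci,p,.004).round(4))
E
```

```text
clock: 1.58
tool_pos: [0.3839, -0.3742, 0.2389]
eef_rot: [0.995, -0.097, 0.002, -0.002]
contact_force: [0.5, 0.8, -0.9]
opening: 1.005
finger_force: 0.0
1.5833 [ 0.38386143 -0.37419944  0.23891334]
board [([268.3, 271.4, 360.9, 345.6], 0.83), ([472.4, 14.6, 604.6, 148.8], 0.78), ([252.2, 35.0, 351.1, 157.5], 0.6)]
sink_top [([256.9, 35.8, 347.1, 159.6], 0.96), ([475.1, 14.3, 606.1, 150.6], 0.82), ([265.0, 272.2, 364.9, 348.9], 0.63)]
[[260.8 288. ]
 [349.7 270.3]
 [362.1 332.4]
 [273.2 350.2]]
[ 0.2269 -0.2506  0.004 ]
[ 0.2305 -0.378   0.004 ]
[ 0.127  -0.3783  0.004 ]
[ 0.121  -0.2428  0.004 ]
```

View pics/w2.png

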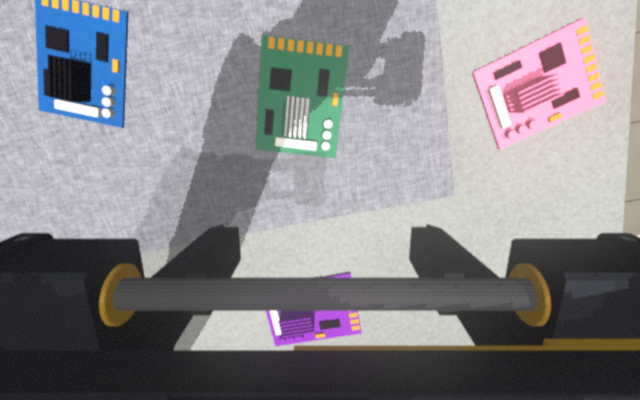

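The green board is at about (302,96), corners (263,33), (350,43), (338,158), (257,149), with the gold edge along the top and the sink at about (297,118). The blue board is at the left; pink and purple are the look-alikes.

```bash
python3 - <<'E'
from h import *
from scipy.optimize import least_squares
ci=dict(np.load("w2.npz"))
im=cv2.imread("pics/w2.png");hsv=cv2.cvtColor(im,cv2.COLOR_BGR2HSV)
m=cv2.inRange(hsv,(50,70,30),(90,255,255)); m[:, :230]=0;m[:,370:]=0;m[190:]=0
c=cv2.convexHull(cv2.findNonZero(cv2.morphologyEx(m,cv2.MORPH_OPEN,np.ones((3,3)))))
ap=c
e=1
while len(ap)>4: ap=cv2.approxPolyDP(c,e,True);e+=.5
ap=ap[:,0].astype(float)
print(ap.tolist())
# refine lines: fit hull-edge points
b=np.array([[.065,.05],[.065,-.05],[-.065,-.05],[-.065,.05]])
im4=np.array([[263,33],[350,43],[338,158],[257,149]],float)
im4=np.array([ap[np.argmin(((ap-p)**2).sum(1))] for p in im4])
W=np.array([pix2w(ci,p,.004)[:2] for p in im4]);print(W.round(4), np.linalg.norm(W-np.roll(W,-1,0),axis=1).round(4))
def f(p):
    c,s=np.cos(p[2]),np.sin(p[2]);return (b@np.array([[c,s],[-s,c]])+p[:2]-W).ravel()
o=least_squares(f,[.46,-.36,-.25]);x,y,a=o.x
print(o.x.round(4),(f(o.x)*1e3).round(1))
sx=np.array([x-.02*np.cos(a),y-.02*np.sin(a),.034]);print("sink",sx.round(4),w2pix(ci,sx))
s=r.get_state();R=Ro.from_quat(s["eef_rot"]).as_matrix();print("yaw",np.arctan2(R[1,0],R[0,0]),s["tool_pos"],(sx-s["tool_pos"])/.25)
E
```

```text
[[348.0, 46.0], [334.0, 157.0], [256.0, 148.0], [263.0, 36.0]]
[[ 0.5399 -0.3328]
 [ 0.5111 -0.4252]
 [ 0.3893 -0.386 ]
 [ 0.4189 -0.2933]] [0.0968 0.1279 0.0973 0.1273]
[ 0.4648 -0.3593 -0.3108] [ 2.   1.2  0.3 -1.6 -1.7 -1.1 -0.7  1.5]
sink [ 0.4458 -0.3532  0.034 ] [[296.23161114 117.31021816]]
yaw -0.20639703368869491 [ 0.37546932 -0.38241665  0.23880534] [ 0.28113754  0.11684032 -0.81922136]
```

```bash
python3 -m jog '[{"wx":0,"wy":0,"wz":-0.013,"dx":0.07,"dy":0.029,"dz":-0.1,"hand":0},{"wx":0,"wy":0,"wz":-0.013,"dx":0.07,"dy":0.029,"dz":-0.1,"hand":0},{"wx":0,"wy":0,"wz":-0.013,"dx":0.07,"dy":0.029,"dz":-0.1,"hand":0},{"wx":0,"wy":0,"wz":-0.013,"dx":0.07,"dy":0.029,"dz":-0.1,"hand":0},{"wx":0,"wy":0,"wz":0,"dx":0,"dy":0,"dz":0,"hand":0}]'
python3 -m jog '[{"wx":0,"wy":0,"wz":0,"dx":0,"dy":0,"dz":0,"hand":0},{"wx":0,"wy":0,"wz":0,"dx":0,"dy":0,"dz":0,"hand":0}]'
python3 - <<'E'
from h import *
s=r.get_state();ci=r.camera_info("wrist");im=r.snapshot("wrist")
np.savez("w3.npz",**{k:np.array(v) for k,v in ci.items()})
x,y,a=.4648,-.3593,-.3108
P=[[x+np.cos(a)*u-np.sin(a)*v,y+np.sin(a)*u+np.cos(a)*v,z] for u,v,z in [(.065,.05,.004),(.065,-.05,.004),(-.065,-.05,.004),(-.065,.05,.004),(.002,.012,.034),(.002,-.012,.034),(-.042,-.012,.034),(-.042,.012,.034)]]
bg=im[:,:,::-1].copy()
for p in w2pix(ci,P): cv2.circle(bg,tuple(int(v) for v in p.round()),3,(0,0,255),1)
cv2.imwrite("pics/w3.png",bg)
R=Ro.from_quat(s["eef_rot"]).as_matrix();print(s["clock"],s["tool_pos"],np.arctan2(R[1,0],R[0,0]))
E
```

```text
clock: 2.2
tool_pos: [0.4473, -0.3499, 0.1345]
eef_rot: [0.988, -0.153, -0.002, -0.002]
contact_force: [-1.2, 0.8, -0.3]
opening: 0.999
finger_force: 0.0
clock: 2.37
tool_pos: [0.4449, -0.3546, 0.1394]
eef_rot: [0.988, -0.155, -0.0, 0.001]
contact_force: [-0.8, 0.1, -0.4]
opening: 0.998
finger_force: 0.0
2.3667 [ 0.44485713 -0.35455999  0.13941156] -0.3118794570221909
```

View pics/w3.png

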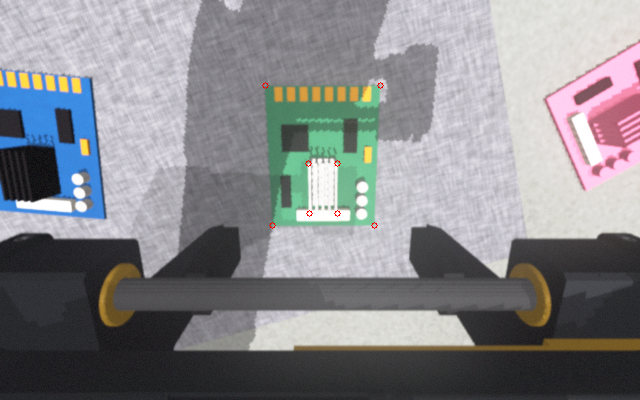

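The overlay of my pose lands on the green board. The sink at (323,184) sits about 3 px further ahead than predicted, roughly 2 mm. I'll descend now, slowing at the end.

```bash
python3 -m jog '[{"wx":0,"wy":0,"wz":0,"dx":0.01,"dy":0,"dz":-0.14,"hand":0},{"wx":0,"wy":0,"wz":0,"dx":0,"dy":0,"dz":-0.14,"hand":0},{"wx":0,"wy":0,"wz":0,"dx":0,"dy":0,"dz":-0.11,"hand":0},{"wx":0,"wy":0,"wz":0,"dx":0,"dy":0,"dz":-0.05,"hand":0},{"wx":0,"wy":0,"wz":0,"dx":0,"dy":0,"dz":-0.02,"hand":0}]'
python3 -m jog '[{"wx":0,"wy":0,"wz":0,"dx":0,"dy":0,"dz":-0.01,"hand":0},{"wx":0,"wy":0,"wz":0,"dx":0,"dy":0,"dz":-0.01,"hand":0},{"wx":0,"wy":0,"wz":0,"dx":0,"dy":0,"dz":0,"hand":0}]'
python3 - <<'E'
from h import *
s=r.get_state();R=Ro.from_quat(s["eef_rot"]).as_matrix();print(s["clock"],s["tool_pos"],R.round(3).tolist(),s["contact_force"])
E
```

```text
clock: 2.83
tool_pos: [0.4475, -0.3532, 0.0231]
eef_rot: [0.988, -0.155, -0.001, 0.0]
contact_force: [0.6, 0.2, 0.3]
opening: 0.998
finger_force: 0.0
clock: 3.08
tool_pos: [0.4496, -0.3532, 0.02]
eef_rot: [0.988, -0.154, 0.001, 0.001]
contact_force: [1.0, 0.5, 0.1]
opening: 1.002
finger_force: 0.0
3.0833 [ 0.44963206 -0.35323315  0.02000585] [[0.952, -0.305, 0.002], [-0.305, -0.952, -0.002], [0.002, 0.001, -1.0]] [0.96333759 0.46989092 0.06578616]
```

```bash
python3 -m jog '[{"wx":0,"wy":0,"wz":0,"dx":0,"dy":0,"dz":-0.016,"hand":0},{"wx":0,"wy":0,"wz":0,"dx":0,"dy":0,"dz":0,"hand":1},{"wx":0,"wy":0,"wz":0,"dx":0,"dy":0,"dz":0,"hand":1},{"wx":0,"wy":0,"wz":0,"dx":0,"dy":0,"dz":0,"hand":1},{"wx":0,"wy":0,"wz":0,"dx":0,"dy":0,"dz":0,"hand":1}]' 45
python3 -m jog '[{"wx":0,"wy":0,"wz":0,"dx":0,"dy":0,"dz":0,"hand":1},{"wx":0,"wy":0,"wz":0,"dx":0,"dy":0,"dz":0,"hand":1},{"wx":0,"wy":0,"wz":0,"dx":0,"dy":0,"dz":0,"hand":1},{"wx":0,"wy":0,"wz":0,"dx":0,"dy":0,"dz":0,"hand":1},{"wx":0,"wy":0,"wz":0,"dx":0,"dy":0,"dz":0,"hand":1}]' 45
```

```text
clock: 3.5
tool_pos: [0.4491, -0.3524, 0.015]
eef_rot: [0.988, -0.154, 0.0, 0.0]
contact_force: [-0.8, 0.3, -1.2]
opening: 0.719
finger_force: 0.0
clock: 3.92
tool_pos: [0.449, -0.3524, 0.0147]
eef_rot: [0.988, -0.154, -0.0, 0.0]
contact_force: [0.1, -0.4, 0.5]
opening: 0.343
finger_force: 0.0
```

```bash
python3 -m jog '[{"wx":0,"wy":0,"wz":0,"dx":0,"dy":0,"dz":0,"hand":1},{"wx":0,"wy":0,"wz":0,"dx":0,"dy":0,"dz":0,"hand":1},{"wx":0,"wy":0,"wz":0,"dx":0,"dy":0,"dz":0,"hand":1},{"wx":0,"wy":0,"wz":0,"dx":0,"dy":0,"dz":0,"hand":1}]' 45
```

```text
clock: 4.25
tool_pos: [0.4489, -0.3526, 0.0147]
eef_rot: [0.988, -0.154, 0.0, 0.0]
contact_force: [-0.9, -0.8, -0.5]
opening: 0.269
finger_force: 45.0
```

```bash
python3 -m jog '[{"wx":0,"wy":0,"wz":0,"dx":0,"dy":0,"dz":0.08,"hand":1},{"wx":0,"wy":0,"wz":0,"dx":0,"dy":0,"dz":0.14,"hand":1},{"wx":0,"wy":0,"wz":0,"dx":0,"dy":0,"dz":0.14,"hand":1},{"wx":0,"wy":0,"wz":0,"dx":0,"dy":0,"dz":0.14,"hand":1},{"wx":0,"wy":0,"wz":0,"dx":0,"dy":0,"dz":0.1,"hand":1}]' 45
```

```text
clock: 4.67
tool_pos: [0.4493, -0.3525, 0.1673]
eef_rot: [0.988, -0.154, 0.001, 0.0]
contact_force: [-0.2, -0.9, -1.9]
opening: 0.266
finger_force: 45.0
```

```bash
python3 - <<'E'
from h import *
out=[]
for n,(x0,y0,x1,y1) in (("top",(200,130,280,215)),("scene",(295,245,415,355))):
    im=r.snapshot(n);ci=r.camera_info(n)
    hsv=cv2.cvtColor(im,cv2.COLOR_RGB2HSV);roi=np.zeros(im.shape[:2],np.uint8);roi[y0:y1,x0:x1]=255
    for nm,lo,hi,z in (("orange",(5,150,120),(17,255,255),.036),("yellow",(19,150,120),(35,255,255),.041),("rail",(0,0,150),(180,60,255),.038)):
        m=cv2.inRange(hsv,lo,hi)&roi
        k,lab,st,ce=cv2.connectedComponentsWithStats(m)
        for i in range(1,k):
            if st[i,4]>(40 if nm!="rail" else 25):
                p=cv2.findNonZero((lab==i).astype(np.uint8));b=cv2.boxPoints(cv2.minAreaRect(p))
                print(n,nm,st[i,4],ce[i].round(1),pix2w(ci,ce[i],z).round(4)[:2],[pix2w(ci,q,z).round(3)[:2].tolist() for q in b])
    out.append(cv2.resize(im[y0:y1,x0:x1,::-1],(390,400),interpolation=cv2.INTER_CUBIC))
cv2.imwrite("pics/n1.png",np.hstack(out)); print(r.get_state()["clock"])
E
```

```text
top orange 215 [237.5 174.5] [0.5792 0.1779] [[0.6, 0.209], [0.6, 0.148], [0.559, 0.147], [0.559, 0.208]]
top yellow 430 [237.7 153.8] [0.6546 0.1789] [[0.676, 0.24], [0.68, 0.118], [0.632, 0.115], [0.628, 0.237]]
top rail 3834 [240.4 170.8] [0.5923 0.1678] [[0.746, 0.32], [0.746, 0.032], [0.436, 0.027], [0.436, 0.304]]
top rail 51 [237.7 145.5] [0.6869 0.1806] [[0.689, 0.227], [0.689, 0.136], [0.685, 0.136], [0.685, 0.227]]
top rail 141 [254.7 178.8] [0.563 0.116] [[0.658, 0.128], [0.659, 0.114], [0.486, 0.106], [0.486, 0.12]]
top rail 139 [219.6 179.1] [0.5619 0.2406] [[0.486, 0.247], [0.644, 0.246], [0.643, 0.234], [0.486, 0.234]]
scene orange 312 [359.8 293.4] [0.5793 0.1786] [[0.598, 0.149], [0.559, 0.146], [0.561, 0.207], [0.599, 0.209]]
scene yellow 938 [339.8 310.8] [0.6544 0.1802] [[0.685, 0.116], [0.625, 0.111], [0.628, 0.239], [0.685, 0.241]]
scene rail 136 [348.5 272.9] [0.5594 0.1156] [[0.626, 0.112], [0.491, 0.109], [0.492, 0.119], [0.627, 0.123]]
scene rail 186 [379.4 307. ] [0.57   0.2401] [[0.656, 0.232], [0.488, 0.236], [0.49, 0.249], [0.657, 0.244]]
scene rail 63 [331.6 318.4] [0.6828 0.1802] [[0.686, 0.132], [0.682, 0.132], [0.681, 0.219], [0.684, 0.22]]
4.7667
```

View pics/n1.png

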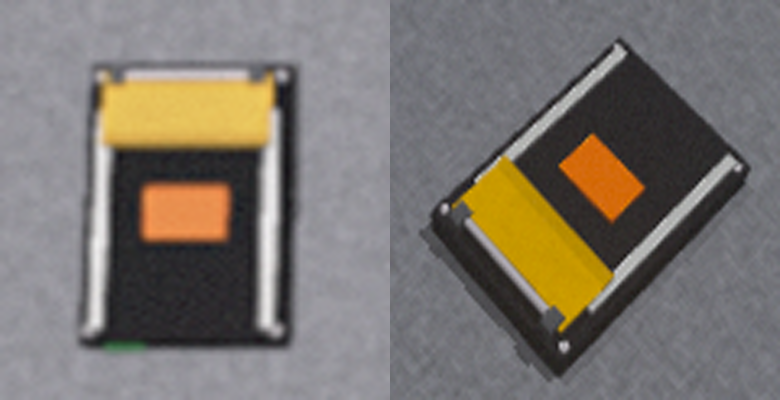

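The crops show the nest almost square to the world axes. The pad is centred at (0.579, 0.178), and the rail midline gives the same y (yaw ≈ 0.01). The flap lip is near x = 0.630 and the stop near x = 0.664. I'll carry the board over at height.

```bash
python3 -m jog '[{"wx":0,"wy":0,"wz":0.01,"dx":0.02,"dy":0.08,"dz":0,"hand":1},{"wx":0,"wy":0,"wz":0.01,"dx":0.02,"dy":0.15,"dz":0,"hand":1},{"wx":0,"wy":0,"wz":0.01,"dx":0.02,"dy":0.15,"dz":0,"hand":1},{"wx":0,"wy":0,"wz":0.01,"dx":0.02,"dy":0.15,"dz":0,"hand":1},{"wx":0,"wy":0,"wz":0.01,"dx":0.02,"dy":0.15,"dz":0,"hand":1}]' 60
python3 -m jog '[{"wx":0,"wy":0,"wz":0.01,"dx":0.02,"dy":0.15,"dz":0,"hand":1},{"wx":0,"wy":0,"wz":0.01,"dx":0.02,"dy":0.15,"dz":0,"hand":1},{"wx":0,"wy":0,"wz":0.01,"dx":0.02,"dy":0.15,"dz":0,"hand":1},{"wx":0,"wy":0,"wz":0.01,"dx":0.02,"dy":0.15,"dz":0,"hand":1},{"wx":0,"wy":0,"wz":0.01,"dx":0.02,"dy":0.15,"dz":0,"hand":1}]'
python3 -m jog '[{"wx":0,"wy":0,"wz":0.01,"dx":0.02,"dy":0.15,"dz":0,"hand":1},{"wx":0,"wy":0,"wz":0.01,"dx":0.02,"dy":0.15,"dz":0,"hand":1},{"wx":0,"wy":0,"wz":0.01,"dx":0.02,"dy":0.15,"dz":0,"hand":1},{"wx":0,"wy":0,"wz":0.01,"dx":0,"dy":0.1,"dz":0,"hand":1},{"wx":0,"wy":0,"wz":0.01,"dx":0,"dy":0.05,"dz":0,"hand":1}]'
python3 -m jog '[{"wx":0,"wy":0,"wz":0,"dx":0,"dy":0.03,"dz":0,"hand":1},{"wx":0,"wy":0,"wz":0,"dx":0,"dy":0,"dz":0,"hand":1},{"wx":0,"wy":0,"wz":0,"dx":0,"dy":0,"dz":0,"hand":1}]'
python3 - <<'E'
from h import *
ci=r.camera_info("wrist");im=r.snapshot("wrist")
s=r.get_state();R=Ro.from_quat(s["eef_rot"]).as_matrix();print(s["clock"],s["tool_pos"],R.round(3).tolist())
# expected board corners in tool frame if held level, bottom .0147 below TCP
P=[np.array(s["tool_pos"])+R@[u,v,.0147-z] for u,v,z in [(.085,.05,.004),(.085,-.05,.004),(-.045,.05,.004),(-.045,-.05,.004)]]
bg=im[:,:,::-1].copy()
for p in w2pix(ci,P): print(p.round(1)); cv2.circle(bg,tuple(int(v) for v in p.round()),3,(0,0,255),1)
cv2.imwrite("pics/w4.png",bg)
E
```

```text
clock: 5.18
tool_pos: [0.4729, -0.1803, 0.1634]
eef_rot: [0.995, -0.104, -0.001, -0.0]
contact_force: [0.4, 0.1, -1.4]
opening: 0.264
finger_force: 60.0
clock: 5.6
tool_pos: [0.4978, 0.0071, 0.1634]
eef_rot: [0.999, -0.054, -0.001, 0.0]
contact_force: [0.4, -1.1, -2.2]
opening: 0.269
finger_force: 60.0
clock: 6.02
tool_pos: [0.5126, 0.1604, 0.1632]
eef_rot: [1.0, -0.001, -0.001, -0.001]
contact_force: [1.0, 0.2, -1.4]
opening: 0.266
finger_force: 60.0
clock: 6.27
tool_pos: [0.5136, 0.1605, 0.1642]
eef_rot: [1.0, -0.006, -0.001, 0.001]
contact_force: [-0.0, -0.7, -2.5]
opening: 0.27
finger_force: 60.0
6.3167 [0.51385767 0.15987422 0.16441174] [[1.0, -0.013, -0.001], [-0.013, -1.0, -0.002], [-0.001, 0.002, -1.0]]
[431.5  68.6]
[220.8  68.5]
[410.9 305.3]
[240.6 305.3]
```

View pics/w4.png

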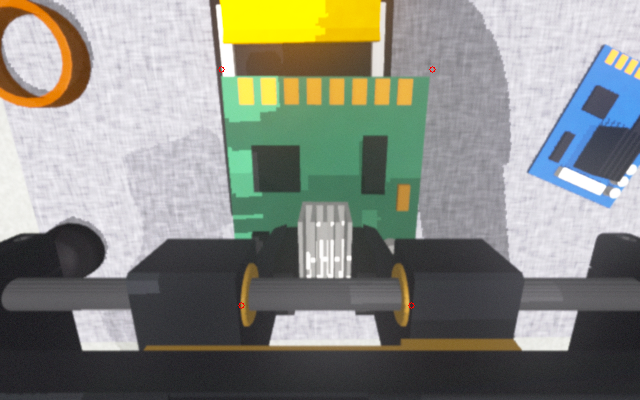

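The held board has its gold edge at row 77, columns 222–429. The flap and rails are ahead, centred near column 304, so the board needs about +18 mm in y. I'll measure how the board sits in the grip.

```bash
python3 - <<'E'
from h import *
from scipy.optimize import least_squares
ci=r.camera_info("wrist");im=r.snapshot("wrist");s=r.get_state();R=Ro.from_quat(s["eef_rot"]).as_matrix();T=np.array(s["tool_pos"])
hsv=cv2.cvtColor(im,cv2.COLOR_RGB2HSV);m=cv2.inRange(hsv,(50,70,30),(90,255,255));m[:60]=0;m[235:]=0
for y in (80,84,90,110,130,150,180,200,220):
    x=np.nonzero(m[y])[0]; print(y,x.min(),x.max(),end="; ")
def edge(side,ys):
    q=[(y,(np.nonzero(m[y])[0].min()-.0 if side<0 else np.nonzero(m[y])[0].max()+1)) for y in ys]
    return np.polyfit(*np.array(q).T,1)
ys=range(84,200,4);L=edge(-1,ys);Rr=edge(1,ys)
g=np.nonzero(m[:,300:330].any(1))[0].min();rows=[np.nonzero(m[:,c])[0].min() for c in range(232,420,6)];print("\nfront row",np.median(rows),rows[:3],rows[-3:],L,Rr)
# fit: front x u, z h (top face, below TCP +), pitch p, lateral v, yaw w
def pts(q):
    u,h,p,v,w=q;o=[]
    for a in (0,-.05):
        for b in(.05,-.05):
            o.append(T+R@[u+a*np.cos(p)-b*w, v+b+a*w, h-a*np.sin(p)*(-1)*(-1)])
    return w2pix(ci,o)
f0=np.median(rows)
def res(q):
    P=pts(q);e=[]
    # tool +y is image right
    for i in range(4):
        l=Rr if P[i,0]>320 else L
        e.append(P[i,0]-np.polyval(l,P[i,1]))
    return e+[P[0,1]-f0,P[1,1]-f0]
o=least_squares(res,[.083,.011,0,0,0],x_scale=[.01,.01,.1,.01,.1]);print(o.x.round(4),np.round(o.fun,2))
E
```

```text
80 222 428; 84 222 428; 90 222 427; 110 224 425; 130 226 424; 150 227 422; 180 229 419; 200 232 417; 220 234 415; 
front row 77.0 [np.int64(77), np.int64(76), np.int64(76)] [np.int64(106), np.int64(100), np.int64(77)] [7.69704433e-02 2.15431034e+02] [-8.97783251e-02  4.36258621e+02]
[ 0.0814  0.0116 -0.0052  0.0001  0.0023] [-0.21 -0.21  0.22  0.23  0.2  -0.2 ]
```

The board is level in the grip, with the front edge 81.4 mm ahead of the TCP and the underside about 15 mm below it. I'll line up over the nest and lower to just above pad height, short of the flap.

```bash
python3 -m jog '[{"wx":0,"wy":0,"wz":0.004,"dx":0.035,"dy":0.024,"dz":-0.06,"hand":1},{"wx":0,"wy":0,"wz":0.004,"dx":0.035,"dy":0.024,"dz":-0.09,"hand":1},{"wx":0,"wy":0,"wz":0.004,"dx":0.03,"dy":0.024,"dz":-0.09,"hand":1},{"wx":0,"wy":0,"wz":0,"dx":0,"dy":0,"dz":-0.06,"hand":1},{"wx":0,"wy":0,"wz":0,"dx":0,"dy":0,"dz":-0.03,"hand":1}]'
python3 -m jog '[{"wx":0,"wy":0,"wz":0,"dx":0,"dy":0,"dz":-0.03,"hand":1},{"wx":0,"wy":0,"wz":0,"dx":0,"dy":0,"dz":0,"hand":1},{"wx":0,"wy":0,"wz":0,"dx":0,"dy":0,"dz":0,"hand":1}]'
python3 - <<'E'
from h import *
ci=r.camera_info("wrist");im=r.snapshot("wrist")
cv2.imwrite("pics/w5.png",im[:,:,::-1])
s=r.get_state();R=Ro.from_quat(s["eef_rot"]).as_matrix();print(s["clock"],s["tool_pos"],R.round(3).tolist())
E
```

```text
clock: 6.78
tool_pos: [0.5385, 0.1785, 0.0803]
eef_rot: [1.0, 0.006, -0.001, 0.001]
contact_force: [-0.3, -0.8, -2.2]
opening: 0.267
finger_force: 60.0
clock: 7.03
tool_pos: [0.5391, 0.1797, 0.0751]
eef_rot: [1.0, 0.007, 0.0, 0.0]
contact_force: [0.1, 0.6, -2.1]
opening: 0.268
finger_force: 60.0
7.0833 [0.53944935 0.18010929 0.07552091] [[1.0, 0.014, 0.001], [0.014, -1.0, -0.0], [0.001, 0.0, -1.0]]
```

View pics/w5.png

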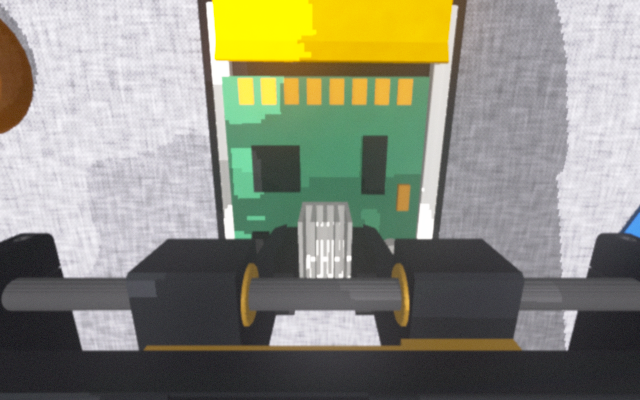

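The flap's free edge is at row 62, columns 216–448, and the board's gold edge is just short of it at row 77. The flap's centre is about 4 mm to the right (−y) of the board's.

```bash
python3 - <<'E'
from h import *
ci=r.camera_info("wrist")
for p in ((216,62),(448,62)): print(pix2w(ci,p,.045).round(4))
for p in ((222,77),(428,77)): print(pix2w(ci,p,.0755-.0116).round(4))
# rails inner edges rows 100,200 right/left
print([pix2w(ci,p,.038).round(4) for p in ((216,100),(445,100))]); print(r.get_state()["clock"])
E
```

```text
[0.6294 0.2393 0.045 ]
[0.631  0.1157 0.045 ]
[0.6204 0.2307 0.0639]
[0.6217 0.1315 0.0639]
[array([0.6101, 0.2432, 0.038 ]), array([0.6118, 0.1124, 0.038 ])]
7.0833
```

```bash
python3 -m jog '[{"wx":0,"wy":0,"wz":0,"dx":0.01,"dy":-0.007,"dz":-0.03,"hand":1},{"wx":0,"wy":0,"wz":0,"dx":0.01,"dy":-0.007,"dz":-0.03,"hand":1},{"wx":0,"wy":0,"wz":0,"dx":0,"dy":0,"dz":-0.02,"hand":1},{"wx":0,"wy":0,"wz":0,"dx":0,"dy":0,"dz":-0.01,"hand":1},{"wx":0,"wy":0,"wz":0,"dx":0,"dy":0,"dz":0,"hand":1}]'
python3 -m jog '[{"wx":0,"wy":0,"wz":0,"dx":0,"dy":0,"dz":-0.008,"hand":1},{"wx":0,"wy":0,"wz":0,"dx":0,"dy":0,"dz":-0.008,"hand":1},{"wx":0,"wy":0,"wz":0,"dx":0,"dy":0,"dz":0,"hand":1}]'
python3 -m jog '[{"wx":0,"wy":0,"wz":0,"dx":0,"dy":0,"dz":-0.008,"hand":1},{"wx":0,"wy":0,"wz":0,"dx":0,"dy":0,"dz":0,"hand":1},{"wx":0,"wy":0,"wz":0,"dx":0,"dy":0,"dz":0,"hand":1}]'
```

```text
clock: 7.5
tool_pos: [0.5434, 0.1769, 0.0514]
eef_rot: [1.0, 0.007, -0.001, 0.0]
contact_force: [0.0, 0.4, -1.8]
opening: 0.267
finger_force: 60.0
clock: 7.75
tool_pos: [0.5439, 0.1772, 0.0485]
eef_rot: [1.0, 0.007, -0.0, 0.0]
contact_force: [-1.7, -1.4, 3.6]
opening: 0.271
finger_force: 60.0
clock: 8.0
tool_pos: [0.5438, 0.1772, 0.0465]
eef_rot: [1.0, 0.007, -0.0, 0.0]
contact_force: [-2.4, -0.3, 3.7]
opening: 0.271
finger_force: 60.0
```

```bash
cat > fit.py <<'E'
from h import *
from scipy.optimize import least_squares
ci=r.camera_info("wrist");im=r.snapshot("wrist");s=r.get_state();R=Ro.from_quat(s["eef_rot"]).as_matrix();T=np.array(s["tool_pos"])
hsv=cv2.cvtColor(im,cv2.COLOR_RGB2HSV);m=cv2.inRange(hsv,(50,70,30),(90,255,255));m[:40]=0;m[235:]=0;m[:,:210]=0;m[:,440:]=0
ys=range(110,200,4)
L=np.polyfit(ys,[np.nonzero(m[y])[0].min() for y in ys],1);Rr=np.polyfit(ys,[np.nonzero(m[y])[0].max()+1 for y in ys],1)
rows=np.median([np.nonzero(m[:,c])[0].min() for c in range(232,420,6)])
# rows of gold strip bottom edge
yel=cv2.inRange(hsv,(12,120,120),(35,255,255));yel[:66]=0;yel[130:]=0
k,lab,st,ce=cv2.connectedComponentsWithStats(yel)
print("front row",rows,"L",L.round(3),"R",Rr.round(3),"width@110",np.polyval(Rr,110)-np.polyval(L,110),"@200",np.polyval(Rr,200)-np.polyval(L,200))
print("gold bottoms",[(int(ce[i][0]),int(st[i,1]),int(st[i,1]+st[i,3])) for i in range(1,k) if st[i,4]>60])
f=np.nonzero(cv2.inRange(hsv,(18,150,120),(35,255,255))[:, 300:340].mean(1)>200)[0];print("flap rows to",f.max() if len(f) else None)
print(s["clock"],T.round(4),s["contact_force"].round(1),s["moment"].round(2))
cv2.imwrite(f"pics/fit_{s['clock']:.2f}.png",im[:,:,::-1])
E
python3 fit.py; python3 - <<'E'
import cv2,numpy as np
im=cv2.imread("pics/w5.png")
hsv=cv2.cvtColor(im,cv2.COLOR_BGR2HSV)
m=cv2.inRange(hsv,(50,70,30),(90,255,255));m[:40]=0;m[235:]=0;m[:,:210]=0;m[:,440:]=0
ys=range(110,200,4)
L=np.polyfit(ys,[np.nonzero(m[y])[0].min() for y in ys],1);Rr=np.polyfit(ys,[np.nonzero(m[y])[0].max()+1 for y in ys],1)
print("ref",np.median([np.nonzero(m[:,c])[0].min() for c in range(232,420,6)]),L,Rr,np.polyval(Rr,110)-np.polyval(L,110),np.polyval(Rr,200)-np.polyval(L,200))
E
```

```text
front row 77.5 L [8.30000e-02 2.14484e+02] R [-8.50000e-02  4.36342e+02] width@110 203.32608695652166 @200 188.16304347826082
gold bottoms [(272, 66, 75), (245, 78, 104), (268, 78, 104), (291, 78, 105), (313, 78, 105), (336, 78, 105), (359, 78, 105), (381, 78, 105), (404, 78, 105)]
flap rows to 64
8.05 [0.5439 0.1772 0.0465] [-2.1  0.7  4.5] [-0.05  0.36 -0.06]
ref 77.5 [8.07806324e-02 2.15994565e+02] [-9.14031621e-02  4.36554348e+02] 201.61956521739145 186.12302371541517
```

Nothing shifted in the grip: the front row is unchanged and the board is level, about 1–2 mm above the bed. I'll slide it in gently.

```bash
python3 -m jog '[{"wx":0,"wy":0,"wz":0,"dx":0.012,"dy":0,"dz":0,"hand":1},{"wx":0,"wy":0,"wz":0,"dx":0.016,"dy":0,"dz":0,"hand":1},{"wx":0,"wy":0,"wz":0,"dx":0.016,"dy":0,"dz":0,"hand":1},{"wx":0,"wy":0,"wz":0,"dx":0.012,"dy":0,"dz":0,"hand":1},{"wx":0,"wy":0,"wz":0,"dx":0,"dy":0,"dz":0,"hand":1}]'; python3 fit.py
```

```text
clock: 8.47
tool_pos: [0.5575, 0.1773, 0.0463]
eef_rot: [1.0, 0.008, -0.001, -0.0]
contact_force: [-2.4, -0.1, 4.8]
opening: 0.267
finger_force: 60.0
front row 106.0 L [7.40000e-02 2.16234e+02] R [-8.20000e-02  4.35799e+02] width@110 202.39130434782618 @200 188.33992094861674
gold bottoms [(328, 66, 105)]
flap rows to 96
8.5167 [0.5575 0.1773 0.0464] [-3.   0.1  5. ] [-0.03  0.53 -0.03]
```

```bash
cat > fl.py <<'E'
from h import *
im=r.snapshot("scene");o=cv2.cvtColor(cv2.imread("pics/scene0.png"),cv2.COLOR_BGR2RGB)
for i in (o,im):
    h=cv2.cvtColor(i,cv2.COLOR_RGB2HSV);m=cv2.inRange(h,(19,150,120),(35,255,255));m[:245]=0;m[355:]=0;m[:,:295]=0;m[:,415:]=0
    p=cv2.findNonZero(m);print(len(p),p.mean(0),cv2.boxPoints(cv2.minAreaRect(p)).round(1).tolist())
cv2.imwrite("pics/sc.png",cv2.resize(np.hstack([o[235:365,285:425],im[235:365,285:425]])[:,:,::-1],None,fx=2.8,fy=2.8,interpolation=cv2.INTER_CUBIC))
E
python3 fl.py
```

```text
939 [[339.70926518 310.8455804 ]] [[314.0, 301.0], [329.70001220703125, 285.70001220703125], [363.5, 320.6000061035156], [347.79998779296875, 335.79998779296875]]
923 [[339.93607801 310.87432286]] [[315.29998779296875, 300.3999938964844], [331.5, 285.6000061035156], [363.6000061035156, 320.70001220703125], [347.5, 335.5]]
```

View pics/sc.png

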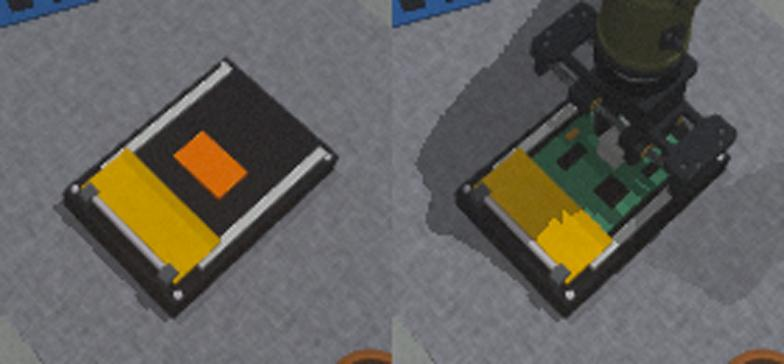

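Comparing before and after, the flap is unmoved and the board's gold edge is now under its lip, between the rails. Continuing.

```bash
python3 -m jog '[{"wx":0,"wy":0,"wz":0,"dx":0.016,"dy":0,"dz":0,"hand":1},{"wx":0,"wy":0,"wz":0,"dx":0.02,"dy":0,"dz":0,"hand":1},{"wx":0,"wy":0,"wz":0,"dx":0.02,"dy":0,"dz":0,"hand":1},{"wx":0,"wy":0,"wz":0,"dx":0.012,"dy":0,"dz":0,"hand":1},{"wx":0,"wy":0,"wz":0,"dx":0,"dy":0,"dz":0,"hand":1}]'; python3 -m jog '[{"wx":0,"wy":0,"wz":0,"dx":0.008,"dy":0,"dz":0,"hand":1},{"wx":0,"wy":0,"wz":0,"dx":0.004,"dy":0,"dz":0,"hand":1},{"wx":0,"wy":0,"wz":0,"dx":0,"dy":0,"dz":0,"hand":1}]'; python3 fl.py
```

```text
clock: 8.98
tool_pos: [0.5746, 0.1774, 0.0464]
eef_rot: [1.0, 0.007, -0.001, -0.0]
contact_force: [-2.5, 0.1, 4.5]
opening: 0.267
finger_force: 60.0
clock: 9.23
tool_pos: [0.5767, 0.1773, 0.0462]
eef_rot: [1.0, 0.008, -0.001, 0.0]
contact_force: [-4.5, -0.9, 5.5]
opening: 0.272
finger_force: 60.0
939 [[339.70926518 310.8455804 ]] [[314.0, 301.0], [329.70001220703125, 285.70001220703125], [363.5, 320.6000061035156], [347.79998779296875, 335.79998779296875]]
910 [[339.67912088 310.83186813]] [[315.3999938964844, 300.29998779296875], [331.1000061035156, 286.0], [363.1000061035156, 321.20001220703125], [347.5, 335.5]]
```

Flap still down. Feeling for the stop in about 1 mm steps.

```bash
python3 -m jog '[{"wx":0,"wy":0,"wz":0,"dx":0.004,"dy":0,"dz":0,"hand":1},{"wx":0,"wy":0,"wz":0,"dx":0.004,"dy":0,"dz":0,"hand":1},{"wx":0,"wy":0,"wz":0,"dx":0,"dy":0,"dz":0,"hand":1}]'; python3 -m jog '[{"wx":0,"wy":0,"wz":0,"dx":0.004,"dy":0,"dz":0,"hand":1},{"wx":0,"wy":0,"wz":0,"dx":0.004,"dy":0,"dz":0,"hand":1},{"wx":0,"wy":0,"wz":0,"dx":0,"dy":0,"dz":0,"hand":1}]'
```

```text
clock: 9.53
tool_pos: [0.5786, 0.1773, 0.0463]
eef_rot: [1.0, 0.008, -0.001, 0.0]
contact_force: [-3.5, -0.2, 4.9]
opening: 0.27
finger_force: 60.0
clock: 9.78
tool_pos: [0.5806, 0.1774, 0.0463]
eef_rot: [1.0, 0.008, -0.001, 0.0]
contact_force: [-3.7, -0.6, 5.3]
opening: 0.271
finger_force: 60.0
```

```bash
python3 -m jog '[{"wx":0,"wy":0,"wz":0,"dx":0.004,"dy":0,"dz":0,"hand":1},{"wx":0,"wy":0,"wz":0,"dx":0,"dy":0,"dz":0,"hand":1}]'; python3 -m jog '[{"wx":0,"wy":0,"wz":0,"dx":0.004,"dy":0,"dz":0,"hand":1},{"wx":0,"wy":0,"wz":0,"dx":0,"dy":0,"dz":0,"hand":1}]'
```

```text
clock: 9.95
tool_pos: [0.5815, 0.1774, 0.0462]
eef_rot: [1.0, 0.008, -0.001, 0.0]
contact_force: [-4.0, -0.9, 5.0]
opening: 0.267
finger_force: 60.0
clock: 10.12
tool_pos: [0.5825, 0.1774, 0.0462]
eef_rot: [1.0, 0.008, -0.001, 0.0]
contact_force: [-4.8, -0.7, 6.4]
opening: 0.264
finger_force: 60.0
```

```bash
python3 -m jog '[{"wx":0,"wy":0,"wz":0,"dx":0.004,"dy":0,"dz":0,"hand":1},{"wx":0,"wy":0,"wz":0,"dx":0,"dy":0,"dz":0,"hand":1}]'
```

```text
clock: 10.28
tool_pos: [0.5827, 0.1774, 0.0461]
eef_rot: [1.0, 0.008, -0.002, 0.0]
contact_force: [-5.2, 0.4, 5.5]
opening: 0.265
finger_force: 60.0
```

```bash
python3 -m jog '[{"wx":0,"wy":0,"wz":0,"dx":0.003,"dy":0,"dz":0,"hand":1},{"wx":0,"wy":0,"wz":0,"dx":0,"dy":0,"dz":0,"hand":1}]'
```

```text
clock: 10.45
tool_pos: [0.5827, 0.1774, 0.046]
eef_rot: [1.0, 0.008, -0.003, 0.0]
contact_force: [-6.9, 0.3, 6.4]
opening: 0.265
finger_force: 60.0
```

The TCP has stalled at x = 0.5827 and the force is building, so the edge is on the stop, right where computed. Now pressing down.

```bash
python3 -m jog '[{"wx":0,"wy":0,"wz":0,"dx":-0.003,"dy":0,"dz":-0.004,"hand":1},{"wx":0,"wy":0,"wz":0,"dx":0,"dy":0,"dz":0,"hand":1}]'; python3 -m jog '[{"wx":0,"wy":0,"wz":0,"dx":0,"dy":0,"dz":-0.004,"hand":1},{"wx":0,"wy":0,"wz":0,"dx":0,"dy":0,"dz":0,"hand":1}]'
```

```text
clock: 10.62
tool_pos: [0.5826, 0.1774, 0.0451]
eef_rot: [1.0, 0.008, -0.002, 0.0]
contact_force: [-6.5, -0.7, 7.0]
opening: 0.266
finger_force: 60.0
clock: 10.78
tool_pos: [0.5826, 0.1774, 0.0448]
eef_rot: [1.0, 0.008, -0.002, 0.0]
contact_force: [-7.3, 0.5, 10.3]
opening: 0.267
finger_force: 60.0
```

```bash
python3 -m jog '[{"wx":0,"wy":0,"wz":0,"dx":0,"dy":0,"dz":-0.004,"hand":1},{"wx":0,"wy":0,"wz":0,"dx":0,"dy":0,"dz":0,"hand":1}]'; python3 fit.py; python3 fl.py
```

```text
clock: 10.95
tool_pos: [0.5826, 0.1773, 0.0447]
eef_rot: [1.0, 0.008, -0.002, 0.0]
contact_force: [-9.3, -0.4, 17.3]
opening: 0.262
finger_force: 60.0
939 [[339.70926518 310.8455804 ]] [[314.0, 301.0], [329.70001220703125, 285.70001220703125], [363.5, 320.6000061035156], [347.79998779296875, 335.79998779296875]]
910 [[339.67692308 310.83406593]] [[315.6000061035156, 300.1000061035156], [331.29998779296875, 285.8999938964844], [363.20001220703125, 321.3999938964844], [347.5, 335.6000061035156]]Traceback (most recent call last):
  File "fit.py", line 6, in <module>
    L=np.polyfit(ys,[np.nonzero(m[y])[0].min() for y in ys],1);Rr=np.polyfit(ys,[np.nonzero(m[y])[0].max()+1 for y in ys],1)
                     ~~~~~~~~~~~~~~~~~~~~~~~^^
    return umr_minimum(a, axis, None, out, keepdims, initial, where)
ValueError: zero-size array to reduction operation minimum which has no identity
```

```bash
python3 -m jog '[{"wx":0,"wy":0,"wz":0,"dx":-0.002,"dy":0,"dz":-0.001,"hand":1},{"wx":0,"wy":0,"wz":0,"dx":0,"dy":0,"dz":0,"hand":1},{"wx":0,"wy":0,"wz":0,"dx":0,"dy":0,"dz":0,"hand":1},{"wx":0,"wy":0,"wz":0,"dx":0,"dy":0,"dz":0,"hand":1},{"wx":0,"wy":0,"wz":0,"dx":0,"dy":0,"dz":0,"hand":1}]'; python3 fl.py; python3 -c "
from h import *
w=r.snapshot('wrist');c=cv2.imread('pics/sc.png');cv2.imwrite('pics/fin.png',np.vstack([cv2.resize(c,(784,364)),cv2.resize(w[0:180:,:,::-1],(784,220))]))"
```

```text
clock: 11.47
tool_pos: [0.5826, 0.1774, 0.0447]
eef_rot: [1.0, 0.007, -0.002, -0.0]
contact_force: [-8.0, -0.8, 19.5]
opening: 0.269
finger_force: 60.0
939 [[339.70926518 310.8455804 ]] [[314.0, 301.0], [329.70001220703125, 285.70001220703125], [363.5, 320.6000061035156], [347.79998779296875, 335.79998779296875]]
911 [[339.66300768 310.81119649]] [[315.6000061035156, 300.1000061035156], [331.29998779296875, 285.8999938964844], [363.20001220703125, 321.29998779296875], [347.3999938964844, 335.5]]
```

View pics/fin.png

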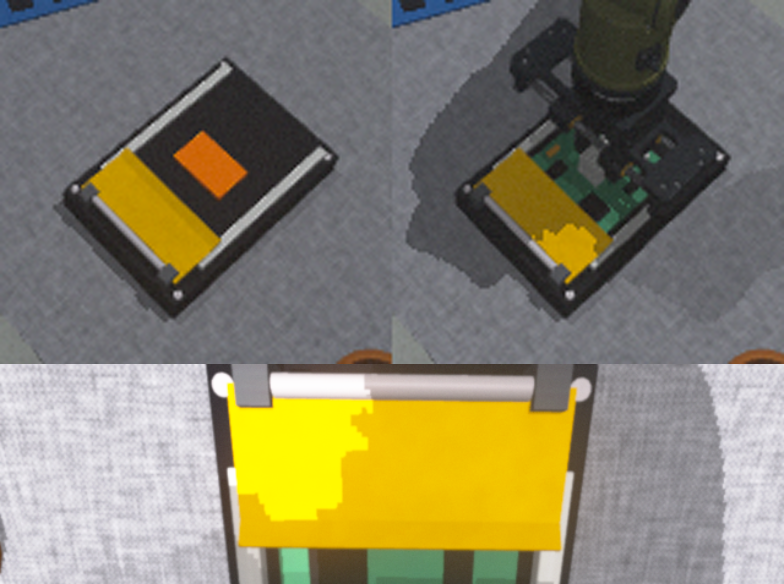

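The board is under the flap and centred between the rails. The flap is down as it was at the start, and the board is pressed at about 20 N. Handing in.

```bash
python3 -c "
from plant import r
print(r.finish_job())"
```

```text
the job is handed in; nothing more can be done
None
```

I seated the green board under the flap against the stop and handed the job in at about 11.5 s, still holding it flat on the bed at about 20 N; the flap stayed down and I touched nothing else, but no verdict came back.

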